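# Find the hidden catch of the charging box and open its hatch

### The job

The hatch in the top of the charging box is held shut by a concealed catch: feel along the flat front panel of the box's top for the flush press plate, and press it in until the hatch springs up. Then push the hatch right back, past upright, to its stop and leave it standing open. Nothing is to be picked up: the coasters, the jar and the remotes in the rack stay where they are.

Things in the scene. Friction and masses are not known exactly. Their poses are not given: they have to be found in the camera images.
- charging_box: Off-white plastic box, 210 (x) x 340 (y) x 85 high, fixed. Origin: centre of its underside, z up; the -x side is its front, with vent slots. Its flat top, front to back: 4 mm rim, front panel (x -101 to -32), hatch (x -30 to 75), 30 mm rear rail, all level; only the end caps over the panel's ends (beyond 78 mm from the middle) stand 0.5 mm higher.
- panel_middle (a point): Middle of the rigid front panel, on its top face (85 above the cabinet top); axes as the box. The catch's press plate, of the same plastic, is 67 (y) x 43 (x) in a 70 x 46 opening, its face just 2 below the panel. Its centre is on the line through this point along the box's y, up to 43 mm to either side: where must be felt or seen. The panel has no other recess.
- press_plate (a joint): How far the press plate is pushed in, m: 0 at rest (2 mm below the panel), 0.0055 at its stop. It slides straight down on a spring (about 1.5 N to start it, 4.5 N at the stop) and comes back by itself. From about 0.003 on, the catch lets go of the hatch.
- hatch_hinge (a point): Middle of the hatch's hinge line, on the level of the box's top (85 above the cabinet top), 141 mm behind panel_middle; axes as the box, the hinge line runs along its y.
- hatch_edge (a point): Middle of the free (front) edge of the hatch, half way through its 6 mm thickness; moves with the hatch. The hatch is a flat plate 105 mm from hinge to free edge and 298 mm wide; a rail under the free edge reaches 17 mm below its top face.
- hatch (a joint): Opening angle, rad: 0 shut and level with the top, pi/2 upright, 1.75 leaning back on its stop. When the catch lets go, a spring lifts the hatch within two seconds to roughly 1.2; from there it must be pushed to the rear (under 2 N at the free edge). Its stiff hinge keeps it where it is pushed to.
- jar: Glass screw-top jar, 68 diameter, 95 high, standing loose beside the box's right end; origin at the centre of its underside.
- coaster0: Round white ceramic coaster, 80 diameter, 8 thick, loose on the cabinet top in front of the box, the left one of a row of three; origin at the centre of its underside.
- coaster1: As coaster0, the middle one of the row.
- coaster2: As coaster0, the right one of the row.
- rack: Teal slotted plastic rack, fixed, 75 (x) x 275 (y) mm and 91 high, to the right of the box; three remotes stand in its slots and a spring-clip battery holder with two cells is on its right end. Origin on its underside, below the middle slot.
- black_remote: Black remote, 20 x 46 x 175 mm, standing upright and loose in the rack's left slot; origin at the centre of its lower end.
- white_remote: White air-conditioner remote, 20 x 50 x 150 mm, standing upright and loose in the rack's middle slot; origin at the centre of its lower end.
- silver_remote: Silver fan remote, 18 x 42 x 140 mm, standing upright and loose in the rack's right slot; origin at the centre of its lower end.
There are look-alikes about, which are no part of the job. What is meant by the jar is not blue, pink or yellow, and is the smaller of those in its own colour.

How it is judged:
By the outcome, as a careful person would: the job done as asked, in the order asked, and still so for the second after the job is handed in, with the robot touching nothing.
It also fails if it takes over 42 s, if anything falls off the work surface, if the arm or the gripper's body presses on something with over 40 N, if the wrist force passes 120 N, or if a joint passes its speed limit or range.

### The arm

A 6-joint arm with a two-finger parallel gripper is mounted at the origin on the work surface. World frame = base frame: x ahead of the robot, y to its left, z up, the work surface at z = 0. Lengths are in mm, angles in rad, forces in N, time in s.
With the tool pointing down it reaches from about 275 to 1000 mm from the base axis. Payload 8.4 kg.
Tool frame: the origin (TCP) lies on the centre line of the jaws, within the pads' length; the fingertips stand 22 mm ahead of it and the grasp point (between the pads) lies 3 mm ahead of it; z points along the fingers, x is the direction in which the jaws open and shut, and the axes are right-handed (so a half turn about z gives the same grasp; the last joint's range is limited). The gripper opens to 85 mm and grips with 20 to 120 N. Pads are 22 mm wide; open, the fingers measure 114 mm over their backs; the gripper's body (76 mm by 85 mm) begins 54 mm behind the grasp point. The pads swing forward as they close: fully open they stand 13 mm farther back than shut.
Start: joints at [1.269, 0.353, 1.633, -0, 1.155, -0.002], TCP at [184.579, 597.125, 253.281] pointing down, gripper open.
Joint ranges: [-2.63, 2.63], [-0.92, 2.1], [0.06, 2.66], [-1.3, 4.44], [0, 2.69], [-3.02, 3.02]. Speed limits (rad/s): [2.22, 2.22, 2.79, 3.14, 3.14, 3.14].

### API

Orientations are given as [roll, pitch, yaw] about the fixed x, y, z axes, in that order (R = Rz(yaw) Ry(pitch) Rx(roll)).
In Python, from rig import status, viewer, job gives the robot as it stands.
- The arm moves only by the tool send_rows, never from a script. Its argument "plan" is a list of rows, each a list of 3 entries, a list of its own where there are three numbers: the shift along the tool's x, y, z in m, then the turn, a rotation vector about the tool's x, y, z in rad, then the opening, from -1 (shut) to 1 (fully open). In form: [[[x, y, z], [rx, ry, rz], jaw], ...]. A call has exactly 5 rows; each row is the pose to reach, as a shift and turn from the pose measured when the call began, along the tool's axes at that moment; what a row does not reach only later rows make up. A row lasts 1/12 s, in which the tool goes at most 41.7 mm and 7.16 degrees, less where a joint would pass 70% of its speed; a pose out of reach is approached as far as the arm can. A call with a gripper value outside its range is refused whole. The fingers move at their own pace and stop on an object; "squeeze" is the grip in N (left out, the last holds). Time passes only in rows, so rows that repeat a pose let the fingers close, or fill a call up. It gives the time, the measured TCP pose, the force and the opening at its end, in the units of the state.
- status.sense(): the state, without advancing time (a new reading comes with each control period).
- viewer.grab_frame(name): name is "scene" or "top" or "wrist"; returns the picture (480x640x3 uint8, red, green, blue); there is no depth.
- viewer.camera_params(name): a dict with "intrinsics" (3x3 intrinsics, pixels), "xyz" and "orientation" of the camera in the world. Camera axes: x right, y down, z forward; pixel columns grow to the right and rows downward; lengths in mm; the calibration is good to about 2 mm. A picture is of the moment at which its call begins: read the wrist's pose just before it. camera_params takes no time and is no camera call; for the wrist camera it gives the pose at the moment of the call.
- job.sign_off(): hands the job in, once; it reports no verdict.
Trained networks look in the newest picture that a camera, given by its name, has taken for a name from the list of things; names that differ only in an ending like _2 or _b are one class to them, and where a whole thing is asked for, a point or a joint stands for the part that bears it (a point fixed in the world has none). Each returns a list of dicts, best first, with "p" (0 to 1); they miss things now and then, are a little off and sometimes report something else, mostly with a low value. They report only what shows in the picture. A call takes as long as a camera call. They do not tell look-alikes from the thing itself.
- viewer.cut_out(label, camera): "mask" (480x640 bool, what is visible of it) and "extent" ([left, top, width, height] in pixels, round what is visible of it).
The state is a dict: "clock": time; "qpos": joint angles; "qvel": joint speeds; "joint_efforts": joint torques, N m; "eef_pos": TCP position; "tcp_rot": TCP orientation; "contact_force": force on the tool from outside, world axes, zero at the start; "wrist_torque": the same for the moment, N m; "opening": opening from 0.0 (shut) to 1.0 (fully open).
Only numpy, scipy, OpenCV 4.12 (cv2) and the standard library are available. Lean on these libraries where they do the work, as an engineer would, in place of code of your own. Each camera call takes 0.05 s, during which the arm holds its last target.

## Working session

There is one attempt and no reset: what is moved stays moved. The work goes in short steps, Python scripts to look and compute and a tool call to move; the robot and the scene stay as the last step left them, time stands still between calls to the robot, and variables do not carry over. Pictures are saved under pics/ and viewed, and the job is handed in when it is done.

Besides the shell and the picture viewer there is one more tool, called as a command line: name --argument value ..., lists and objects as JSON in quotes. send_rows: Moves the arm, as the interface text tells. Its arguments: {"type":"object","properties":{"plan":{"type":"array"},"squeeze":{"type":"number"}},"required":["plan"]}

```bash
mkdir -p pics; ls; python3 - <<'E'
from rig import status, viewer, job
import cv2
s=status.sense(); print(s)
for n in ("scene","top"):
    im=viewer.grab_frame(n); cv2.imwrite(f"pics/{n}0.png",im[:,:,::-1]); print(n,viewer.camera_params(n))
E
```

```text
pics
{'clock': 0.0, 'qpos': array([ 1.26854170e+00,  3.53626308e-01,  1.63412811e+00, -8.62757903e-06,
        1.15521998e+00, -2.37444485e-03]), 'qvel': array([-0.00035026,  0.00031062, -0.00136283, -0.00076419,  0.00016521,
       -0.00055636]), 'joint_efforts': array([-2.04978896e-03, -6.05238390e+01, -3.42066658e+01, -1.93101587e-04,
        9.30500304e-03,  7.08375055e-06]), 'eef_pos': array([184.48248346, 596.68403173, 252.57788766]), 'tcp_rot': array([3.14158805e+00, 1.38175600e-03, 1.27091963e+00]), 'contact_force': array([ 0.06099939, -0.26882604, -0.02284337]), 'wrist_torque': array([-0.01829345, -0.02264703,  0.02827683]), 'opening': 1.0018281119803845}
scene {'intrinsics': array([[488.67896833,   0.        , 311.06329769],
       [  0.        , 488.67896833, 234.65513094],
       [  0.        ,   0.        ,   1.        ]]), 'xyz': array([1135.26201722, -288.32696619,  770.24847881]), 'orientation': array([-2.38017428e+00, -2.32768816e-03,  1.29773627e+00])}
top {'intrinsics': array([[537.71052193,   0.        , 324.23431919],
       [  0.        , 537.71052193, 234.93635193],
       [  0.        ,   0.        ,   1.        ]]), 'xyz': array([ 436.07280179, -140.27264967, 1201.73765581]), 'orientation': array([-3.07900566,  0.01492717, -1.5672882 ])}
```

View pics/scene0.png

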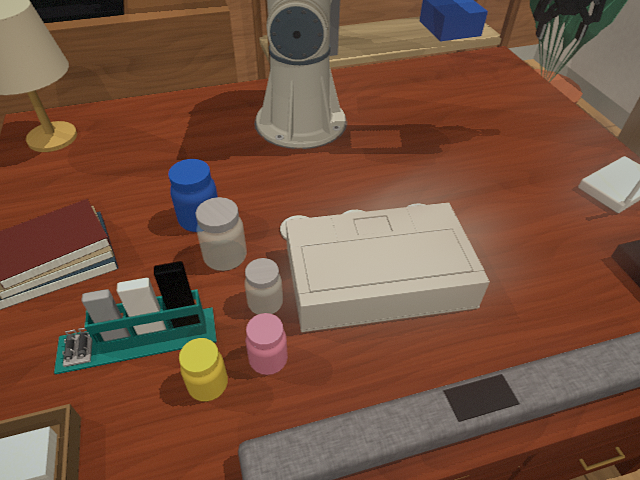

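View pics/top0.png

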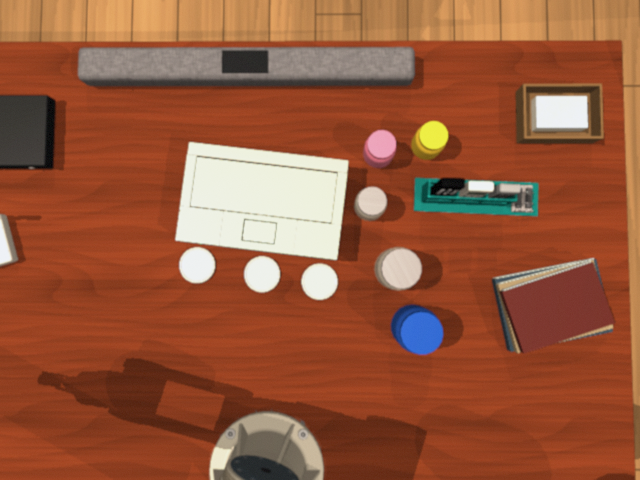

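The top view shows the box with corners near (189,142), (348,160), (337,259) and (176,240). A rectangular outline, likely the press plate, is at (260,231), and at (374,225) in the scene view. The jar meant is the small pale one at (371,203), not the larger one at (398,269). I'll crop closer and measure.

```bash
python3 - <<'E'
import cv2
a=cv2.imread('pics/top0.png')[130:275,165:395]; cv2.imwrite('pics/topc.png',cv2.resize(a,None,fx=3.4,fy=3.4,interpolation=cv2.INTER_CUBIC))
a=cv2.imread('pics/scene0.png')[190:340,270:500]; cv2.imwrite('pics/scenec.png',cv2.resize(a,None,fx=3.4,fy=3.4,interpolation=cv2.INTER_CUBIC))
E
```

```text
(no output)
```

View pics/topc.png

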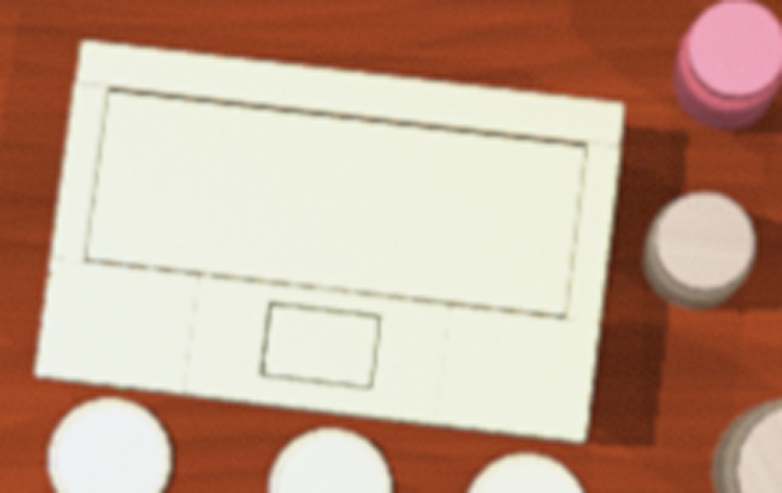

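View pics/scenec.png

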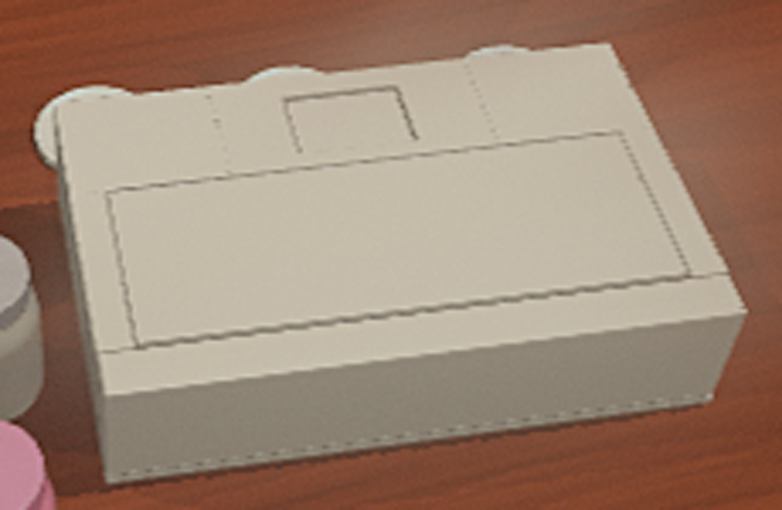

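```bash
cat > h.py <<'E'
import numpy as np
from scipy.spatial.transform import Rotation as R
def rot(o): return R.from_euler('xyz',o).as_matrix()
def ray(c,px):
    K=c['intrinsics']; d=rot(c['orientation'])@np.linalg.solve(K,[px[0],px[1],1]); return np.array(c['xyz']),d/np.linalg.norm(d)
def tri(c1,p1,c2,p2):
    o1,d1=ray(c1,p1);o2,d2=ray(c2,p2)
    t=np.linalg.lstsq(np.c_[d1,-d2],o2-o1,rcond=None)[0]
    a,b=o1+t[0]*d1,o2+t[1]*d2; return (a+b)/2,np.linalg.norm(a-b)
def atz(c,p,z):
    o,d=ray(c,p); return o+d*(z-o[2])/d[2]
E
python3 - <<'E'
from h import *
from rig import viewer
np.set_printoptions(precision=1,suppress=True)
T=viewer.camera_params('top');S=viewer.camera_params('scene')
tp=lambda p:(p[0]/3.4+165-.35,p[1]/3.4+130-.35)
sp=lambda p:(p[0]/3.4+270-.35,p[1]/3.4+190-.35)
t=dict(RL=(81,41),RR=(624,101),FR=(587,440),FL=(36,376)); s=dict(RL=(745,312),RR=(107,396),FR=(57,99),FL=(610,44))
P={}
for k in t:
    p,e=tri(T,tp(t[k]),S,sp(s[k])); P[k]=atz(T,tp(t[k]),85); print(k,p,e,P[k],atz(S,sp(s[k]),85))
print('sizes',np.linalg.norm(P['RL']-P['RR']),np.linalg.norm(P['FL']-P['FR']),np.linalg.norm(P['RL']-P['FL']))
# rigid fit
loc=dict(RL=(105,170),RR=(105,-170),FR=(-105,-170),FL=(-105,170))
for nm,C,f,q in(('T',T,tp,t),('S',S,sp,s)):
    A=np.array([loc[k] for k in t],float);B=np.array([atz(C,f(q[k]),85)[:2] for k in t])
    U,_,V=np.linalg.svd((A-A.mean(0)).T@(B-B.mean(0)));r=(U@V).T;c=B.mean(0)
    print(nm,c,'yaw',np.arctan2(r[1,0],r[0,0]),'panel_mid',c+r@[-66.5,0],'hinge',c+r@[74.5,0])
    pl=[(269,301),(381,315),(372,388),(261,375)] if nm=='T' else [(285,99),(398,87),(417,139),(301,152)]
    print([ (r.T@(atz(C,f(p),85)[:2]-c)) for p in pl])
    hf=[(87,261),(566,316),(587,145),(109,90)] if nm=='T' else [(107,190),(622,132),(690,275),(138,347)]
    print([ (r.T@(atz(C,f(p),85)[:2]-c)) for p in hf])
E
```

```text
RL [702.1 163.3  85.3] 1.5147528277467597 [702.6 164.1  85. ] [701.8 162.7  85. ]
RR [ 664.8 -172.7   86.5] 0.5666856351414165 [ 665. -173.   85.] [ 663.8 -172.2   85. ]
FR [ 456.2 -149.    90.2] 3.2861612143208623 [ 455.9 -150.6   85. ] [ 451.3 -146.3   85. ]
FL [494.4 188.6  84.6] 1.4136927669537964 [494.1 187.8  85. ] [494.9 189.1  85. ]
sizes 339.2316286976978 340.59984439626004 209.7903346434818
T [579.4   7.1] yaw -0.11116114639778148 panel_mid [513.3  14.4] hinge [653.4  -1.2]
[array([-42.7,  33.4]), array([-43.5, -36.2]), array([-88.6, -36.1]), array([-88.5,  32.6])]
[array([-30.9, 148.2]), array([ -31.2, -149.1]), array([  75.3, -149.9]), array([ 76.4, 148.4])]
S [578.    8.3] yaw -0.12185851217131369 panel_mid [512.   16.4] hinge [651.9  -0.7]
[array([-87. , -36.3]), array([-87. ,  32.1]), array([-43.7,  31.9]), array([-43.5, -36.3])]
[array([ -30.8, -149.7]), array([-31.6, 150.5]), array([ 76. , 149.2]), array([  79.4, -148.9])]
```

Both views put the top corners at about 85 mm, with sizes 339 x 210. The plate outline measures 69 x 45 mm and is centred at box y ≈ -2 on the panel line, which matches the press plate. Nothing else on the panel looks like it. Next I'll work out the moves.

```bash
cat >> h.py <<'E'
YAW=-0.114; C=np.array([579.0,7.4]); rb=np.array([[np.cos(YAW),-np.sin(YAW)],[np.sin(YAW),np.cos(YAW)]])
def go(bx,by,ztip):
    """shift/turn to put fingertips at box x,y and world z ztip; tool down, tool x along box y"""
    from rig import status
    s=status.sense(); R0=rot(s['tcp_rot'])
    Rt=rot([np.pi,0,YAW+np.pi/2])
    p=np.r_[C+rb@[bx,by],ztip+22]
    d=R0.T@(p-s['eef_pos'])/1000; w=R.from_matrix(R0.T@Rt).as_rotvec()
    print('t',round(s['clock'],2),'tcp',s['eef_pos'].round(1),'F',s['contact_force'].round(1),'open',round(s['opening'],2),'d',d.round(4),'w',w.round(3))
def here():
    from rig import status
    s=status.sense(); b=rb.T@(s['eef_pos'][:2]-C)
    print('t',round(s['clock'],2),'box xy',b.round(1),'tip z',round(s['eef_pos'][2]-22,1),'F',s['contact_force'].round(1),'rot',s['tcp_rot'].round(3))
E
python3 -c "
from h import *
go(-69,-2,200)"
```

```text
t 0.1 tcp [184.5 596.8 252.6] F [-0.4  1.3  0.5] open 1.0 d [-0.4612  0.4835  0.0312] w [-0.     0.001 -0.186]
```

send_rows --plan '[[[-0.03, 0.03, 0], [0, 0, -0.09], -1], [[-0.06, 0.06, 0], [0, 0, -0.186], -1], [[-0.09, 0.09, 0.01], [0, 0, -0.186], -1], [[-0.12, 0.12, 0.01], [0, 0, -0.186], -1], [[-0.15, 0.15, 0.01], [0, 0, -0.186], -1]]' --squeeze 40

```text
clock: 0.52
eef_pos: [281.1, 411.5, 242.0]
tcp_rot: [-3.141, 0.003, 1.458]
contact_force: [0.3, 0.8, 0.6]
opening: 0.301
```

```bash
python3 -c "
from h import *
go(-69,-2,200)"
```

```text
t 0.52 tcp [281.1 411.5 242. ] F [0.3 0.8 0.6] open 0.3 d [-0.3698  0.2726  0.0207] w [-0.001  0.003  0.001]
```

send_rows --plan '[[[-0.03, 0.022, 0], [0, 0, 0], -1], [[-0.06, 0.044, 0], [0, 0, 0], -1], [[-0.09, 0.066, 0], [0, 0, 0], -1], [[-0.12, 0.088, 0], [0, 0, 0], -1], [[-0.15, 0.11, 0], [0, 0, 0], -1]]'

```text
clock: 0.93
eef_pos: [373.8, 248.2, 242.2]
tcp_rot: [-3.141, 0.003, 1.458]
contact_force: [0.2, 0.8, 0.3]
opening: 0.002
```

send_rows --plan '[[[-0.03, 0.022, 0], [0, 0, 0], -1], [[-0.06, 0.044, 0], [0, 0, 0], -1], [[-0.09, 0.066, 0], [0, 0, 0], -1], [[-0.12, 0.088, 0], [0, 0, 0], -1], [[-0.15, 0.11, 0], [0, 0, 0], -1]]'

```text
clock: 1.35
eef_pos: [466.6, 85.0, 242.5]
tcp_rot: [-3.141, 0.003, 1.458]
contact_force: [0.8, 0.5, 0.6]
opening: -0.002
```

```bash
python3 -c "
from h import *
go(-69,-2,120)"
```

```text
t 1.35 tcp [466.6  85.  242.5] F [0.8 0.5 0.6] open -0.0 d [-0.0661  0.0515  0.1006] w [-0.001  0.003  0.001]
```

send_rows --plan '[[[-0.03, 0.02, 0.01], [0, 0, 0], -1], [[-0.055, 0.042, 0.035], [0, 0.003, 0], -1], [[-0.066, 0.0515, 0.06], [0, 0.003, 0], -1], [[-0.066, 0.0515, 0.09], [0, 0.003, 0], -1], [[-0.066, 0.0515, 0.1], [0, 0.003, 0], -1]]'

```text
clock: 1.77
eef_pos: [508.3, 12.2, 139.0]
tcp_rot: [-3.135, 0.0, 1.456]
contact_force: [-0.6, 0.7, 0.2]
opening: 0.0
```

```bash
python3 - <<'E'
from h import *
from rig import viewer
import cv2
go(-69,-2,83)
for n in ('wrist','top'):
    im=viewer.grab_frame(n); cv2.imwrite(f'pics/{n}1.png',im[:,:,::-1])
E
```

```text
t 1.77 tcp [508.3  12.2 139. ] F [-0.6  0.7  0.2] open 0.0 d [0.0013 0.002  0.034 ] w [-0.006  0.    -0.001]
```

View pics/wrist1.png

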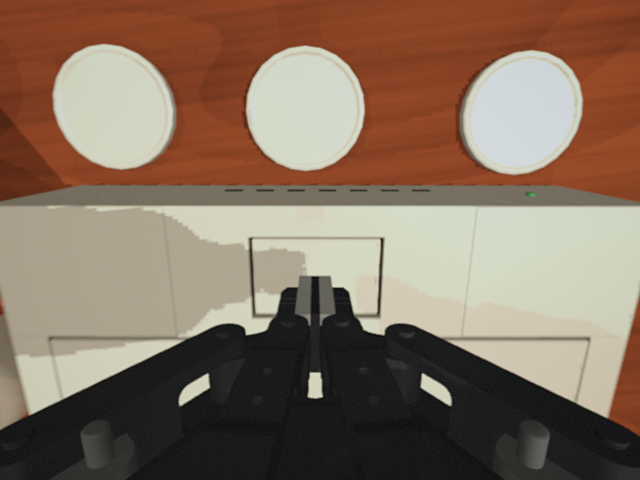

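The wrist view shows the plate outline at columns 250–382, rows 238–316. The closed tips at column 315 are centred over it. I'll descend and feel for contact.

send_rows --plan '[[[0.001, 0.002, 0.01], [-0.006, 0, 0], -1], [[0.001, 0.002, 0.02], [-0.006, 0, 0], -1], [[0.001, 0.002, 0.026], [-0.006, 0, 0], -1], [[0.001, 0.002, 0.029], [-0.006, 0, 0], -1], [[0.001, 0.002, 0.03], [-0.006, 0, 0], -1]]'

```text
clock: 2.28
eef_pos: [510.2, 14.4, 110.8]
tcp_rot: [-3.141, 0.0, 1.458]
contact_force: [0.8, -0.2, 0.2]
opening: 0.002
```

```bash
python3 -c "
from h import *
here()"
```

```text
t 2.28 box xy [-69.1  -0.8] tip z 88.8 F [ 0.8 -0.2  0.2] rot [-3.141  0.     1.458]
```

send_rows --plan '[[[0, 0, 0.002], [0, 0, 0], -1], [[0, 0, 0.003], [0, 0, 0], -1], [[0, 0, 0.004], [0, 0, 0], -1], [[0, 0, 0.005], [0, 0, 0], -1], [[0, 0, 0.005], [0, 0, 0], -1]]'

```text
clock: 2.7
eef_pos: [510.2, 14.4, 105.8]
tcp_rot: [-3.141, 0.0, 1.458]
contact_force: [0.2, 0.4, 0.2]
opening: 0.001
```

send_rows --plan '[[[0, 0, 0.001], [0, 0, 0], -1], [[0, 0, 0.002], [0, 0, 0], -1], [[0, 0, 0.003], [0, 0, 0], -1], [[0, 0, 0.003], [0, 0, 0], -1], [[0, 0, 0.003], [0, 0, 0], -1]]'

```text
clock: 3.12
eef_pos: [510.3, 14.4, 102.8]
tcp_rot: [3.141, 0.0, 1.458]
contact_force: [0.4, -0.9, 1.0]
opening: 0.004
```

```bash
python3 -c "
from h import *
here()"
```

```text
t 3.12 box xy [-69.   -0.9] tip z 80.8 F [ 0.4 -0.9  1. ] rot [3.141 0.    1.458]
```

send_rows --plan '[[[0, 0, 0.001], [0, 0, 0], -1], [[0, 0, 0.002], [0, 0, 0], -1], [[0, 0, 0.002], [0, 0, 0], -1], [[0, 0, 0.002], [0, 0, 0], -1], [[0, 0, 0.002], [0, 0, 0], -1]]'

```text
clock: 3.53
eef_pos: [510.3, 14.4, 100.7]
tcp_rot: [3.141, 0.0, 1.458]
contact_force: [-0.0, -0.3, 1.5]
opening: 0.0
```

```bash
python3 - <<'E'
from h import *
from rig import viewer
import cv2
here()
im=viewer.grab_frame('scene'); cv2.imwrite('pics/scene2.png',im[:,:,::-1])
E
```

```text
t 3.53 box xy [-69.   -0.9] tip z 78.7 F [-0.  -0.3  1.5] rot [3.141 0.    1.458]
```

View pics/scene2.png

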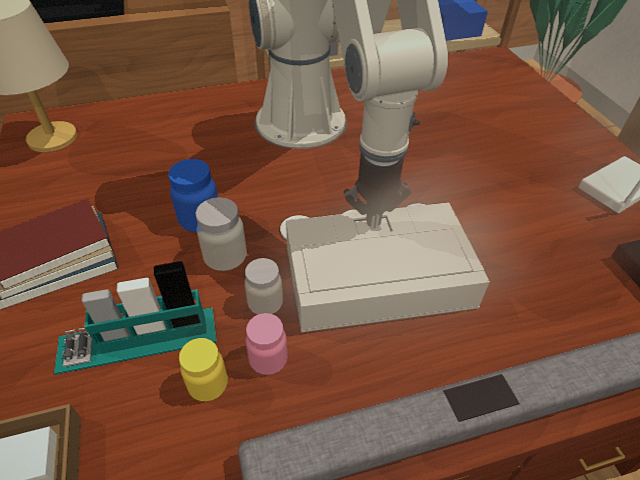

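The tips are at about (374,225) on the plate, the hatch is still shut, and the force has reached 1.5 N. I'll press deeper.

send_rows --plan '[[[0, 0, 0.0005], [0, 0, 0], -1], [[0, 0, 0.001], [0, 0, 0], -1], [[0, 0, 0.0015], [0, 0, 0], -1], [[0, 0, 0.0015], [0, 0, 0], -1], [[0, 0, 0.0015], [0, 0, 0], -1]]'

```text
clock: 4.0
eef_pos: [510.3, 14.4, 99.5]
tcp_rot: [3.141, 0.0, 1.458]
contact_force: [-1.0, -0.7, 6.5]
opening: -0.001
```

```bash
python3 - <<'E'
from h import *
from rig import viewer
import cv2
here()
im=viewer.grab_frame('scene'); cv2.imwrite('pics/scene3.png',im[180:340,260:500,::-1].repeat(2,0).repeat(2,1))
E
```

```text
t 4.0 box xy [-69.   -0.9] tip z 77.5 F [-1.  -0.7  6.5] rot [3.141 0.    1.458]
```

View pics/scene3.png

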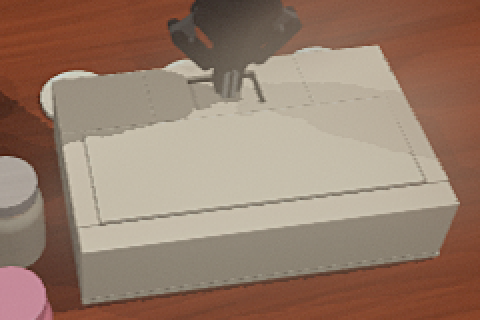

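The force is 6.5 N, so the plate is at its stop, but the hatch isn't up yet. It may take up to 2 s to rise, so I'll hold and look again.

send_rows --plan '[[[0, 0, 0], [0, 0, 0], -1], [[0, 0, 0], [0, 0, 0], -1], [[0, 0, 0], [0, 0, 0], -1], [[0, 0, 0], [0, 0, 0], -1], [[0, 0, 0], [0, 0, 0], -1]]'

```text
clock: 4.47
eef_pos: [510.3, 14.4, 99.5]
tcp_rot: [3.141, 0.0, 1.458]
contact_force: [-0.4, -0.2, 4.7]
opening: -0.003
```

```bash
python3 - <<'E'
from h import *
from rig import viewer
import cv2
here()
im=viewer.grab_frame('scene'); cv2.imwrite('pics/scene4.png',im[100:340,200:500,::-1].repeat(2,0).repeat(2,1))
E
```

```text
t 4.47 box xy [-69.   -0.9] tip z 77.5 F [-0.4 -0.2  4.7] rot [3.141 0.    1.458]
```

View pics/scene4.png

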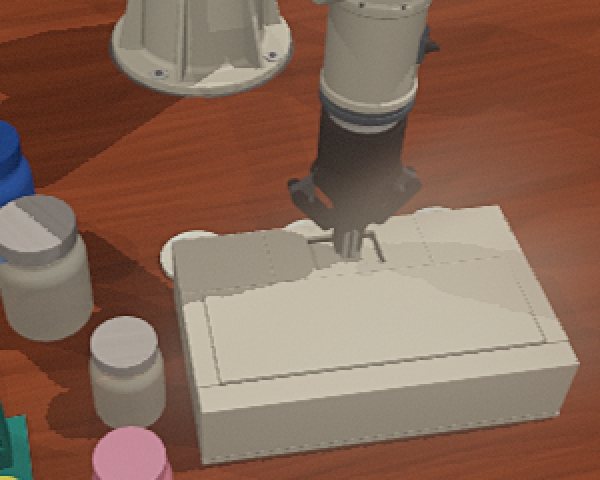

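send_rows --plan '[[[0, 0, 0.0005], [0, 0, 0], -1], [[0, 0, 0.001], [0, 0, 0], -1], [[0, 0, 0.001], [0, 0, 0], -1], [[0, 0, 0.001], [0, 0, 0], -1], [[0, 0, 0.001], [0, 0, 0], -1]]'

```text
clock: 4.93
eef_pos: [510.4, 14.4, 99.3]
tcp_rot: [3.141, 0.0, 1.458]
contact_force: [-4.4, -0.3, 15.9]
opening: 0.001
```

```bash
python3 - <<'E'
from h import *
from rig import viewer
import cv2
here()
im=viewer.grab_frame('scene'); cv2.imwrite('pics/scene5.png',im[100:340,200:500,::-1].repeat(2,0).repeat(2,1))
here()
im=viewer.grab_frame('wrist'); cv2.imwrite('pics/wrist5.png',im[:,:,::-1])
here()
E
```

```text
t 4.93 box xy [-69.   -0.9] tip z 77.3 F [-4.4 -0.3 15.9] rot [3.141 0.    1.458]
t 4.98 box xy [-69.   -0.9] tip z 77.3 F [-5.  -0.5 15.6] rot [3.141 0.    1.458]
t 5.03 box xy [-69.   -0.9] tip z 77.3 F [-4.2  0.  16. ] rot [3.141 0.    1.458]
```

View pics/scene5.png

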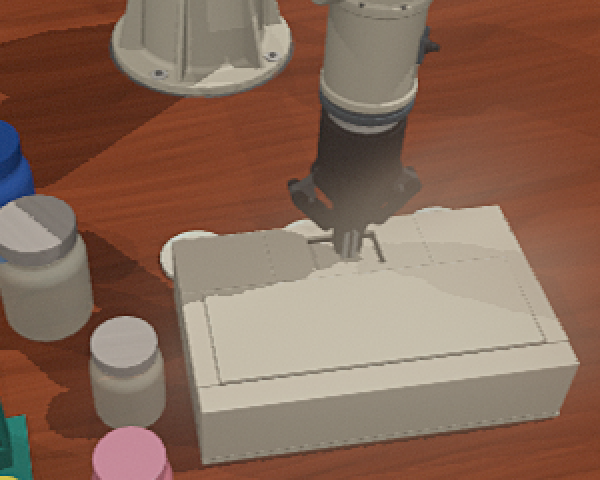

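View pics/wrist5.png

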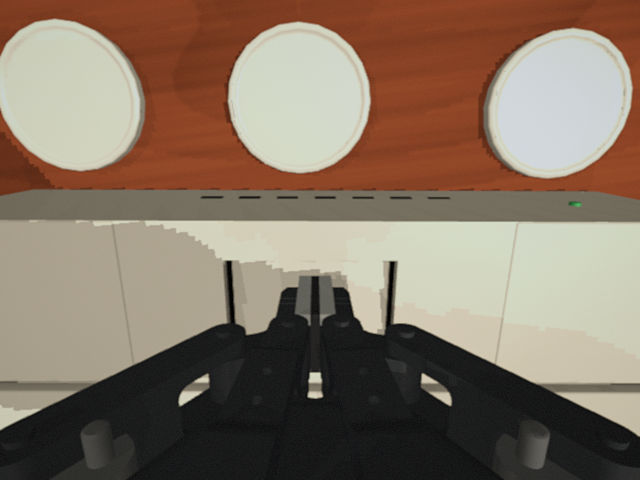

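The plate is hard against its stop: 16 N at tip height 77.3, where 77.5 was expected. The hatch still looks shut in the scene view. I'll ease off and see whether it rises.

send_rows --plan '[[[0, 0, -0.002], [0, 0, 0], -1], [[0, 0, -0.006], [0, 0, 0], -1], [[0, 0, -0.012], [0, 0, 0], -1], [[0, 0, -0.02], [0, 0, 0], -1], [[0, 0, -0.025], [0, 0, 0], -1]]'

```text
clock: 5.45
eef_pos: [510.6, 14.4, 125.2]
tcp_rot: [3.141, 0.0, 1.458]
contact_force: [0.4, 0.1, -0.1]
opening: 0.002
```

```bash
python3 - <<'E'
from h import *
from rig import viewer
import cv2
here()
im=viewer.grab_frame('scene'); cv2.imwrite('pics/scene6.png',im[100:340,200:500,::-1].repeat(2,0).repeat(2,1))
im=viewer.grab_frame('top'); cv2.imwrite('pics/top6.png',im[100:340,150:450,::-1].repeat(2,0).repeat(2,1))
here()
E
```

```text
t 5.45 box xy [-68.7  -0.8] tip z 103.2 F [ 0.4  0.1 -0.1] rot [3.141 0.    1.458]
t 5.55 box xy [-68.2  -0.8] tip z 103.5 F [ 0.5 -0.1  0.8] rot [ 3.139 -0.     1.458]
```

View pics/scene6.png

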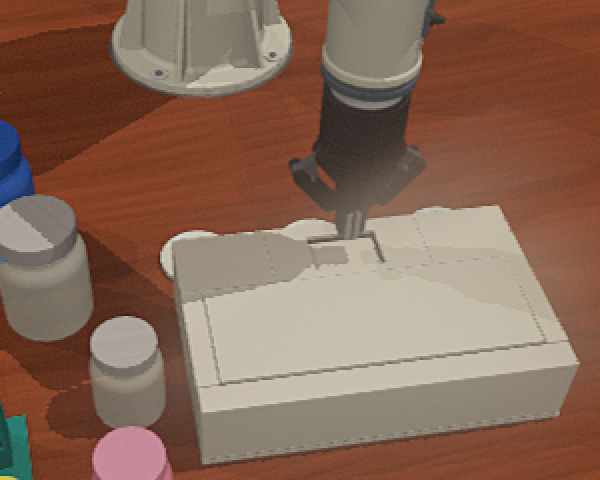

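View pics/top6.png

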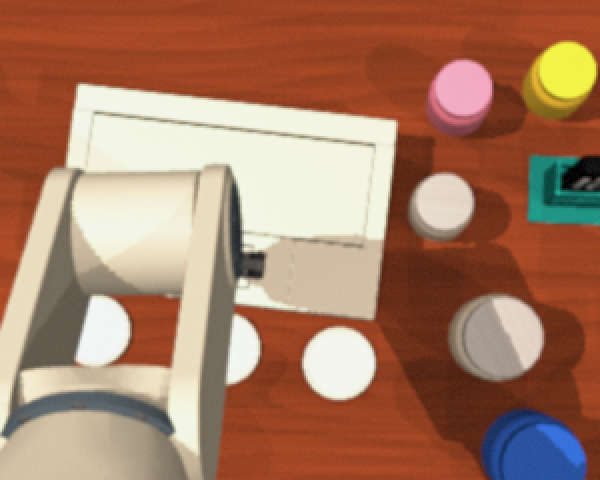

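The hatch is still shut. I need to check whether the fingertips really are where I assume, so I'll project the assumed tip into the scene and wrist views.

```bash
cat >> h.py <<'E'
def proj(c,p):
    v=rot(c['orientation']).T@(np.array(p)-c['xyz']); q=c['intrinsics']@v; return (q[:2]/q[2]).round(1)
E
python3 - <<'E'
from h import *
from rig import viewer,status
import cv2
s=status.sense(); p0=s['eef_pos'];R0=rot(s['tcp_rot'])
here()
W=viewer.camera_params('wrist'); im=viewer.grab_frame('wrist')
S=viewer.camera_params('scene'); sc=viewer.grab_frame('scene')
print(R0.T@(W['xyz']-p0), (R0.T@rot(W['orientation'])).round(2))
a=cv2.resize(sc[190:260,330:430,::-1],None,fx=8,fy=8,interpolation=cv2.INTER_CUBIC)
b=cv2.resize(im[230:350,220:420,::-1],None,fx=4,fy=4,interpolation=cv2.INTER_CUBIC)
cols=[(0,0,255),(0,255,0),(255,0,0)]
for L,c in ((16,cols[0]),(19,cols[1]),(22,cols[2])):
  for dx in(-14.5,14.5):
   for dy in(-11,11):
    w=p0+R0@[dx,dy,L]
    q=proj(S,w);cv2.circle(a,tuple(int(v) for v in ((q-[330,190])*8+4)),3,c,-1)
    q=proj(W,w);cv2.circle(b,tuple(int(v) for v in ((q-[220,230])*4+2)),3,c,-1)
cv2.imwrite('pics/tipS.png',a);cv2.imwrite('pics/tipW.png',b)
E
```

```text
t 5.55 box xy [-68.2  -0.8] tip z 103.5 F [ 0.5 -0.1  0.8] rot [ 3.139 -0.     1.458]
[   0.28953614  -65.98201058 -120.90042274] [[ 1.   -0.   -0.  ]
 [ 0.    0.96  0.27]
 [ 0.   -0.27  0.96]]
```

View pics/tipS.png

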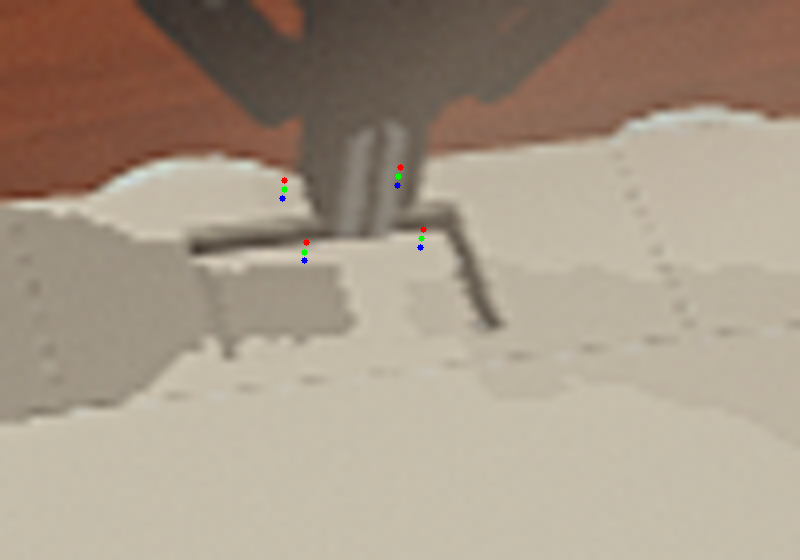

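View pics/tipW.png

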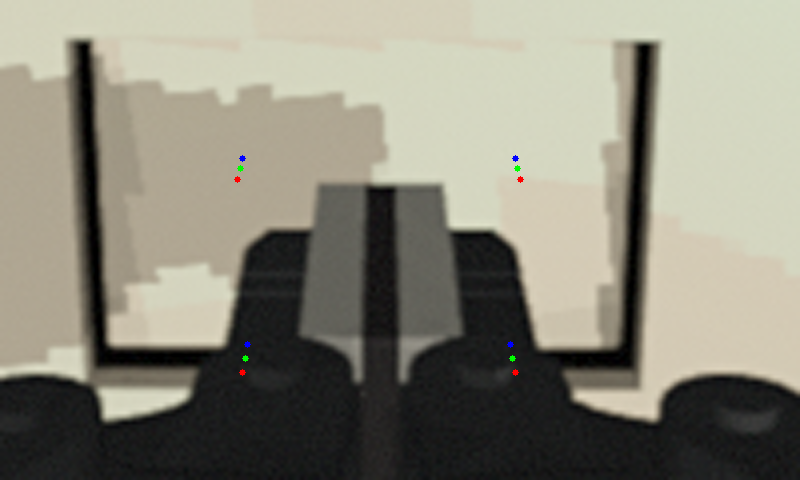

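The grey pad tips sit nearer the TCP than the assumed 22 mm (about 17 mm by the two views) and are only about 14 mm wide. I'll press again slowly, taking several force samples at each depth.

send_rows --plan '[[[0, 0, 0.01], [0, 0, 0], -1], [[0, 0, 0.015], [0, 0, 0], -1], [[0, 0, 0.019], [0, 0, 0], -1], [[0, 0, 0.0205], [0, 0, 0], -1], [[0, 0, 0.0205], [0, 0, 0], -1]]'

```text
clock: 6.07
eef_pos: [510.0, 14.4, 103.1]
tcp_rot: [-3.141, 0.0, 1.458]
contact_force: [-0.1, -0.8, 0.2]
opening: -0.004
```

```bash
cat > samp.py <<'E'
from h import *
from rig import viewer
import cv2,sys
here(); im=viewer.grab_frame('wrist'); here(); sc=viewer.grab_frame('scene'); here()
a=cv2.resize(sc[190:260,330:430,::-1],None,fx=4,fy=4,interpolation=cv2.INTER_CUBIC)
b=cv2.resize(im[230:350,220:420,::-1],None,fx=2,fy=2,interpolation=cv2.INTER_CUBIC)
cv2.imwrite('pics/%s.png'%sys.argv[1],np.vstack([a,b]))
E
python3 samp.py p1
```

```text
t 6.07 box xy [-69.4  -0.9] tip z 81.1 F [-0.1 -0.8  0.2] rot [-3.141  0.     1.458]
t 6.12 box xy [-69.1  -0.9] tip z 81.5 F [ 0.5 -0.3  0.2] rot [-3.141  0.     1.458]
t 6.17 box xy [-68.9  -0.9] tip z 81.8 F [ 0.2 -0.8  0.5] rot [3.141 0.    1.458]
```

send_rows --plan '[[[0, 0, 0.001], [0, 0, 0], -1], [[0, 0, 0.0015], [0, 0, 0], -1], [[0, 0, 0.0015], [0, 0, 0], -1], [[0, 0, 0.0015], [0, 0, 0], -1], [[0, 0, 0.0015], [0, 0, 0], -1]]'

```text
clock: 6.58
eef_pos: [510.5, 14.4, 102.4]
tcp_rot: [3.141, 0.0, 1.458]
contact_force: [-0.1, 0.2, -0.4]
opening: 0.002
```

```bash
python3 samp.py p2
```

```text
t 6.58 box xy [-68.8  -0.9] tip z 80.4 F [-0.1  0.2 -0.4] rot [3.141 0.    1.458]
t 6.63 box xy [-68.8  -0.8] tip z 80.4 F [ 0.4 -0.8  0.2] rot [3.141 0.    1.458]
t 6.68 box xy [-68.8  -0.9] tip z 80.4 F [-0.5  0.6 -0.8] rot [3.141 0.    1.458]
```

send_rows --plan '[[[0, 0, 0.001], [0, 0, 0], -1], [[0, 0, 0.0015], [0, 0, 0], -1], [[0, 0, 0.0015], [0, 0, 0], -1], [[0, 0, 0.0015], [0, 0, 0], -1], [[0, 0, 0.0015], [0, 0, 0], -1]]'

```text
clock: 7.1
eef_pos: [510.5, 14.4, 100.9]
tcp_rot: [3.141, 0.0, 1.458]
contact_force: [-0.0, -0.5, -0.1]
opening: 0.002
```

```bash
python3 samp.py p3
```

```text
t 7.1 box xy [-68.9  -0.9] tip z 78.9 F [-0.  -0.5 -0.1] rot [3.141 0.    1.458]
t 7.15 box xy [-68.8  -0.9] tip z 78.9 F [ 0.4  0.1 -0.6] rot [3.141 0.    1.458]
t 7.2 box xy [-68.8  -0.9] tip z 78.9 F [ 0.4 -0.3 -0. ] rot [3.141 0.    1.458]
```

View pics/p3.png

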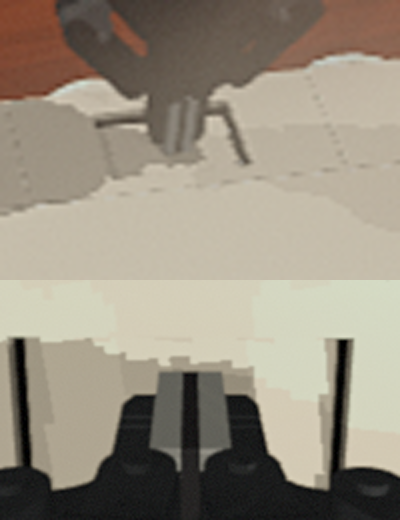

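There's no contact until about 78.5, then it goes rigid at about 77.4, unlike the first descent. The dark edge of the opening also looks thicker than at the start. I'll back off and compare with the first pictures.

send_rows --plan '[[[0, 0, -0.015], [0, 0, 0], -1], [[0, 0, -0.03], [0, 0, 0], -1], [[0, 0, -0.038], [0, 0, 0], -1], [[0, 0, -0.038], [0, 0, 0], -1], [[0, 0, -0.038], [0, 0, 0], -1]]'

```text
clock: 7.62
eef_pos: [510.7, 14.4, 139.1]
tcp_rot: [3.14, -0.0, 1.458]
contact_force: [-0.9, -0.2, -0.8]
opening: -0.003
```

```bash
python3 - <<'E'
from h import *
from rig import viewer
import cv2
here()
w=viewer.grab_frame('wrist')[:,:,::-1];s=viewer.grab_frame('scene')[:,:,::-1]
here()
cv2.imwrite('pics/w7.png',w);cv2.imwrite('pics/s7.png',s)
w1=cv2.imread('pics/wrist1.png');s0=cv2.imread('pics/scene0.png')
z=lambda a,f:cv2.resize(a,None,fx=f,fy=f,interpolation=cv2.INTER_NEAREST)
A=np.hstack([z(s0[200:245,340:420],5),z(s[200:245,340:420],5)])
B=np.hstack([z(w1[225:345,215:415],2),z(w[225:345,215:415],2)])
cv2.imwrite('pics/cmp.png',np.vstack([A,B]))
E
```

```text
t 7.62 box xy [-68.6  -0.8] tip z 117.1 F [-0.9 -0.2 -0.8] rot [ 3.14  -0.     1.458]
t 7.72 box xy [-69.3  -0.9] tip z 116.3 F [-1.1 -0.5  0.6] rot [-3.141  0.     1.458]
```

View pics/cmp.png

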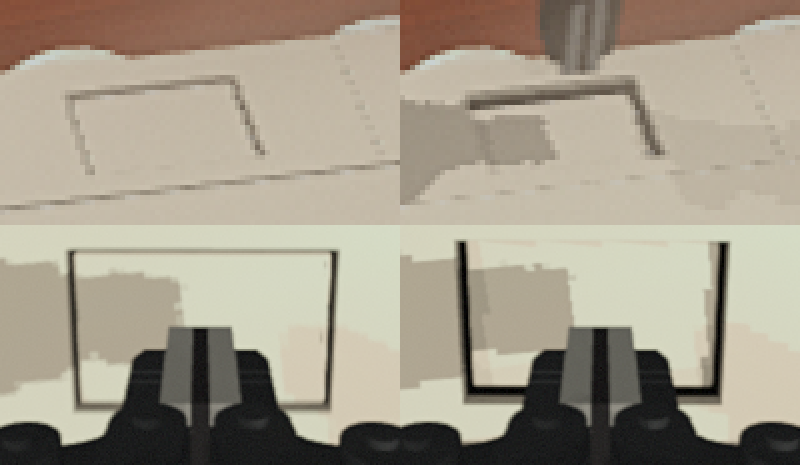

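Before (left) and after (right), the plate clearly stays pressed in. I'll check whether the hatch has moved at all.

```bash
python3 - <<'E'
import cv2,numpy as np
z=lambda a,f:cv2.resize(a,None,fx=f,fy=f,interpolation=cv2.INTER_CUBIC)
s0=cv2.imread('pics/scene0.png');s=cv2.imread('pics/s7.png')
cv2.imwrite('pics/cmp2.png',np.vstack([z(s0[195:325,280:490],2.3)[:299],z(s[195:325,280:490],2.3)[:299]]))
w1=cv2.imread('pics/wrist1.png');w=cv2.imread('pics/w7.png')
cv2.imwrite('pics/cmp3.png',np.vstack([w1[190:480],w[190:480]]))
E
```

```text
(no output)
```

View pics/cmp2.png

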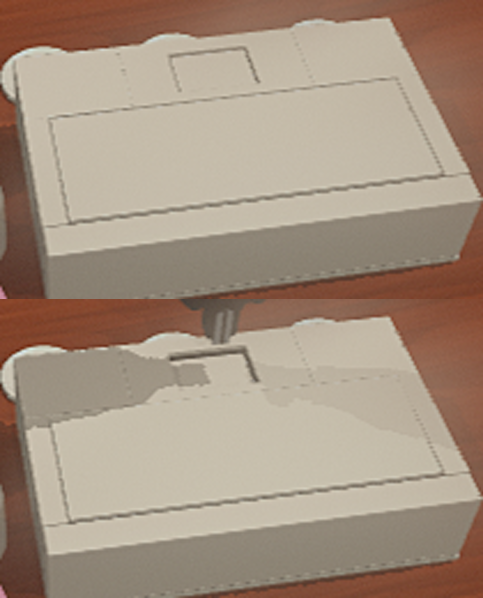

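View pics/cmp3.png

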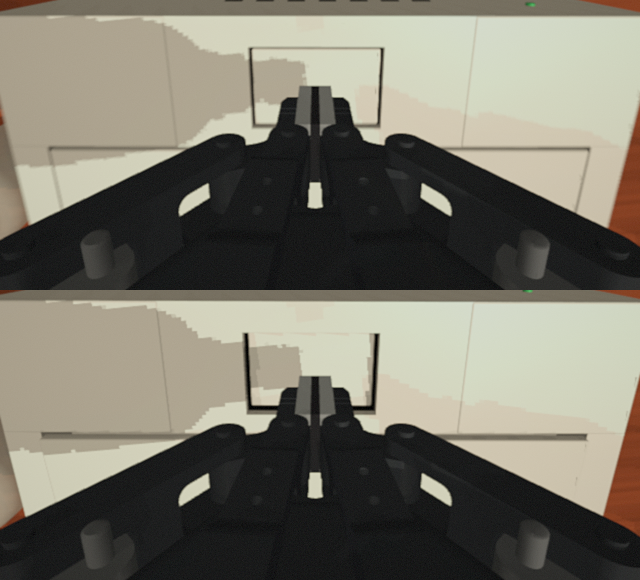

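The hatch's front edge has come up a few mm: its front face shows as a band at row ~435 in the wrist view, and the front gap is hidden from behind. I'll see whether it's still creeping.

send_rows --plan '[[[0, 0, -0.001], [0, 0, 0], -1], [[0, 0, -0.001], [0, 0, 0], -1], [[0, 0, -0.001], [0, 0, 0], -1], [[0, 0, -0.001], [0, 0, 0], -1], [[0, 0, -0.001], [0, 0, 0], -1]]'

```text
clock: 8.13
eef_pos: [510.0, 14.4, 139.1]
tcp_rot: [-3.141, 0.0, 1.458]
contact_force: [0.1, 0.8, 0.2]
opening: 0.0
```

```bash
python3 - <<'E'
from h import *
from rig import viewer
import cv2
here()
w=viewer.grab_frame('wrist')[:,:,::-1];s=viewer.grab_frame('scene')[:,:,::-1]
here()
cv2.imwrite('pics/w8.png',w);cv2.imwrite('pics/s8.png',s)
z=lambda a,f:cv2.resize(a,None,fx=f,fy=f,interpolation=cv2.INTER_CUBIC)
w1=cv2.imread('pics/wrist1.png');w7=cv2.imread('pics/w7.png');w5=cv2.imread('pics/wrist5.png')
cv2.imwrite('pics/cmp4.png',np.vstack([z(a[r:r+50,430:640],3.5)[:148] for a,r in((w1,320),(w5,365),(w7,320),(w,320))]))
d=cv2.absdiff(s,cv2.imread('pics/s7.png')).max(2); print((d>25).sum(), np.argwhere(d>25)[:5])
E
```

```text
t 8.13 box xy [-69.4  -0.9] tip z 117.1 F [0.1 0.8 0.2] rot [-3.141  0.     1.458]
t 8.23 box xy [-69.3  -0.9] tip z 117.2 F [ 0.1  1.2 -0.2] rot [-3.141  0.     1.458]
175 [[  1 412]
 [  1 413]
 [  1 414]
 [  1 415]
 [  1 416]]
```

View pics/cmp4.png

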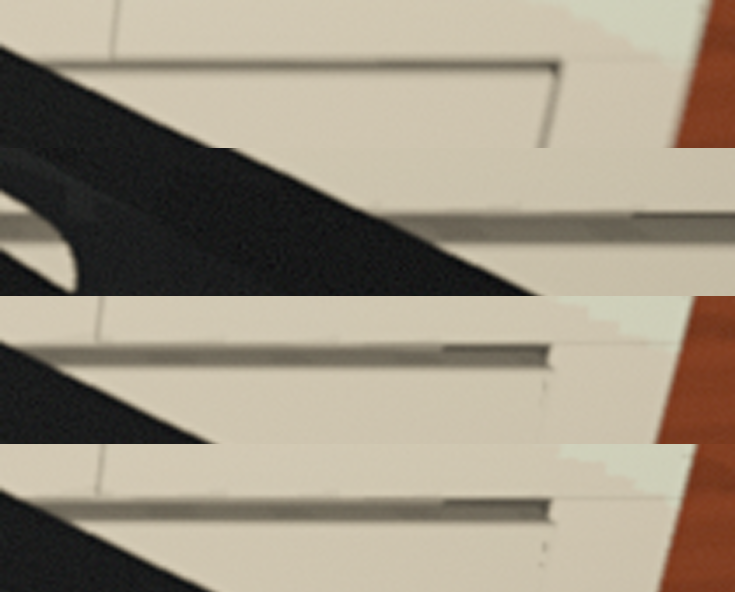

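```bash
python3 - <<'E'
from h import *
from rig import viewer,status
import cv2
here(); W=viewer.camera_params('wrist'); w=viewer.grab_frame('wrist')[:,:,::-1].copy(); S=viewer.camera_params('scene'); s=cv2.imread('pics/s8.png')
def P(c,x,y,z): return proj(c,np.r_[C+rb@[x,y],z])
for y in (149,-149):
    print('wrist panel rear edge',P(W,-32,y,85),'hatch front top z85',P(W,-30,y,85),'z88',P(W,-30,y,88),'z91',P(W,-30,y,91),'z82',P(W,-30,y,82))
    print('scene',P(S,-30,y,85),P(S,-30,y,88),P(S,-30,y,91),'rear',P(S,75,y,85))
    print('panel-ends', P(W,-101,y,85),P(S,-101,y,85))
f=lambda a,r,c,h,wd,k:cv2.resize(a[r:r+h,c:c+wd],None,fx=k,fy=k,interpolation=cv2.INTER_NEAREST)
cv2.imwrite('pics/w9.png',np.vstack([f(w,320,0,40,130,6),f(w,320,510,40,130,6)]))
s0=cv2.imread('pics/scene0.png')
cv2.imwrite('pics/s9.png',np.hstack([np.vstack([f(a,205,420,90,60,6)]) for a in(s0,s)]))
E
```

```text
t 8.23 box xy [-69.3  -0.9] tip z 117.2 F [ 0.1  1.2 -0.2] rot [-3.141  0.     1.458]
wrist panel rear edge [587.9 330.8] hatch front top z85 [587.1 334.1] z88 [591.2 337. ] z91 [595.4 340.1] z82 [583.2 331.2]
scene [451.6 229.2] [452.  228.1] [452.3 227. ] rear [472.2 270.1]
panel-ends [616.1 206.9] [439.4 204.8]
wrist panel rear edge [ 44.2 330.1] hatch front top z85 [ 45.  333.4] z88 [ 40.9 336.3] z91 [ 36.8 339.4] z82 [ 48.9 330.5]
scene [301.2 246.8] [301.2 245.7] [301.1 244.6] rear [309.9 290.8]
panel-ends [ 16.6 206.2] [296.  220.7]
```

View pics/w9.png

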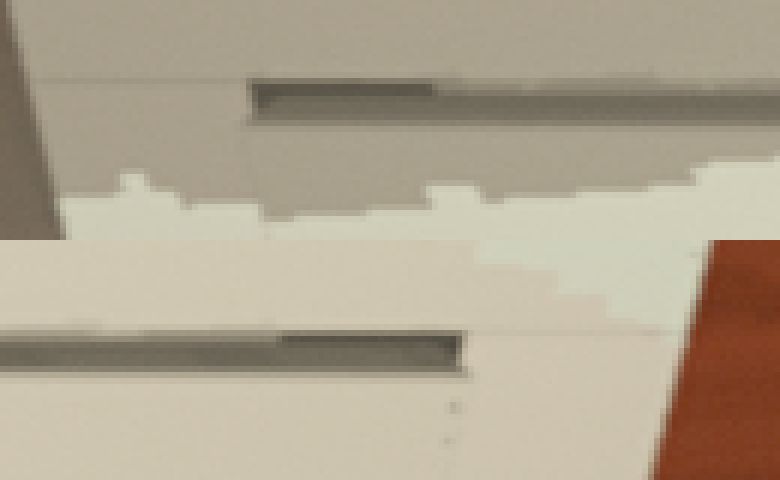

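View pics/s9.png

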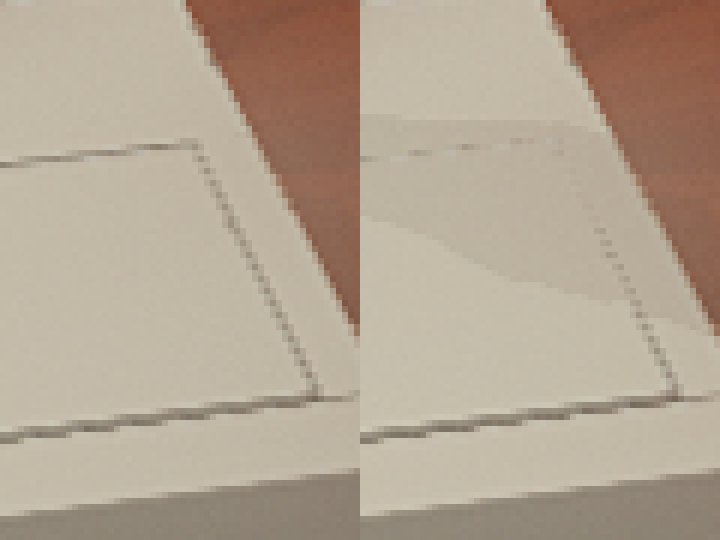

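The hatch has popped about 3.5 mm and stopped there, and the plate is staying down, so the catch looks jammed half-way. I'll nudge the hatch's front edge gently down to free it, feeling the force, and watch the plate.

```bash
python3 -c "
from h import *
go(-22,-1,94)"
```

```text
t 8.28 tcp [510.1  14.4 139.3] F [ 0.6 -0.2 -0.3] open -0.0 d [-0.0002  0.0473  0.0233] w [-0.     0.     0.001]
```

send_rows --plan '[[[0, 0.02, 0], [0, 0, 0], -1], [[0, 0.04, 0], [0, 0, 0], -1], [[0, 0.047, 0.01], [0, 0, 0], -1], [[0, 0.047, 0.02], [0, 0, 0], -1], [[0, 0.047, 0.023], [0, 0, 0], -1]]'

```text
clock: 8.7
eef_pos: [554.9, 9.1, 113.8]
tcp_rot: [-3.138, 0.001, 1.458]
contact_force: [-0.2, -0.1, -0.6]
opening: -0.001
```

send_rows --plan '[[[0, 0, 0.001], [0, 0, 0], -1], [[0, 0, 0.002], [0, 0, 0], -1], [[0, 0, 0.003], [0, 0, 0], -1], [[0, 0, 0.004], [0, 0, 0], -1], [[0, 0, 0.004], [0, 0, 0], -1]]'

```text
clock: 9.12
eef_pos: [554.7, 9.1, 110.0]
tcp_rot: [-3.138, 0.001, 1.458]
contact_force: [0.0, -0.1, 0.5]
opening: 0.002
```

```bash
python3 -c "
from h import *
here()"
```

```text
t 9.12 box xy [-24.4  -1.1] tip z 88.0 F [ 0.  -0.1  0.5] rot [-3.138e+00  1.000e-03  1.458e+00]
```

send_rows --plan '[[[0, 0.002, 0.0005], [0, 0, 0], -1], [[0, 0.004, 0.001], [0, 0, 0], -1], [[0, 0.006, 0.0015], [0, 0, 0], -1], [[0, 0.006, 0.002], [0, 0, 0], -1], [[0, 0.006, 0.002], [0, 0, 0], -1]]'

```text
clock: 9.53
eef_pos: [561.0, 8.4, 107.9]
tcp_rot: [-3.138, 0.001, 1.458]
contact_force: [-0.3, 0.7, -0.7]
opening: -0.001
```

```bash
python3 - <<'E'
from h import *
from rig import viewer
import cv2
here()
w=viewer.grab_frame('wrist')[:,:,::-1];s=viewer.grab_frame('scene')[:,:,::-1]
here()
cv2.imwrite('pics/w10.png',w)
cv2.imwrite('pics/s10.png',cv2.resize(s[180:320,280:490],None,fx=3,fy=3))
E
```

```text
t 9.53 box xy [-18.  -1.] tip z 85.9 F [-0.3  0.7 -0.7] rot [-3.138e+00  1.000e-03  1.458e+00]
t 9.63 box xy [-18.3  -1.1] tip z 85.9 F [-0.9 -0.5 -0.6] rot [-3.138e+00  1.000e-03  1.458e+00]
```

View pics/w10.png

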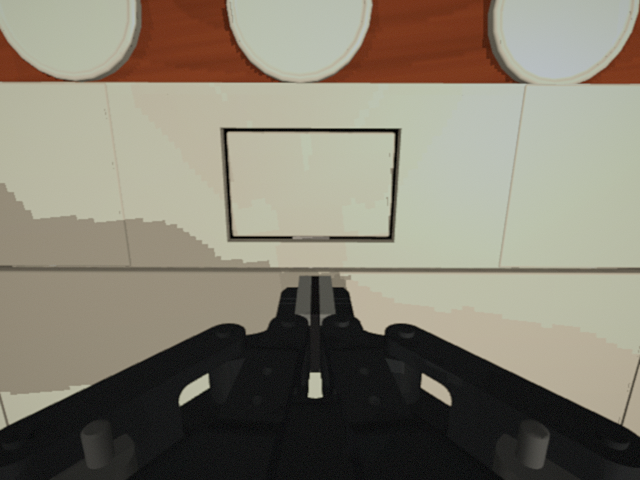

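View pics/s10.png

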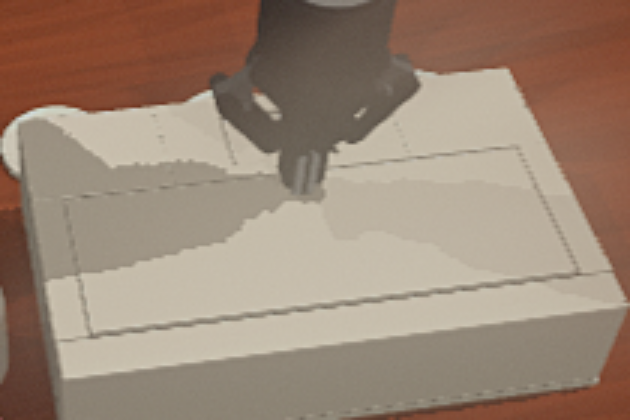

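send_rows --plan '[[[0, 0, 0.0005], [0, 0, 0], -1], [[0, 0, 0.001], [0, 0, 0], -1], [[0, 0, 0.0015], [0, 0, 0], -1], [[0, 0, 0.002], [0, 0, 0], -1], [[0, 0, 0.002], [0, 0, 0], -1]]'

```text
clock: 10.05
eef_pos: [560.7, 8.4, 106.9]
tcp_rot: [-3.138, 0.001, 1.458]
contact_force: [-4.3, 0.6, 12.8]
opening: -0.001
```

```bash
python3 - <<'E'
from h import *
from rig import viewer
import cv2
here()
w=viewer.grab_frame('wrist')[:,:,::-1];s=viewer.grab_frame('scene')[:,:,::-1]
here()
cv2.imwrite('pics/w11.png',w)
cv2.imwrite('pics/s11.png',cv2.resize(s[180:320,280:490],None,fx=3,fy=3))
E
```

```text
t 10.05 box xy [-18.3  -1. ] tip z 84.9 F [-4.3  0.6 12.8] rot [-3.138e+00  1.000e-03  1.458e+00]
t 10.15 box xy [-18.2  -1. ] tip z 84.9 F [-4.3 -0.1 12.8] rot [-3.138e+00  1.000e-03  1.458e+00]
```

View pics/w11.png

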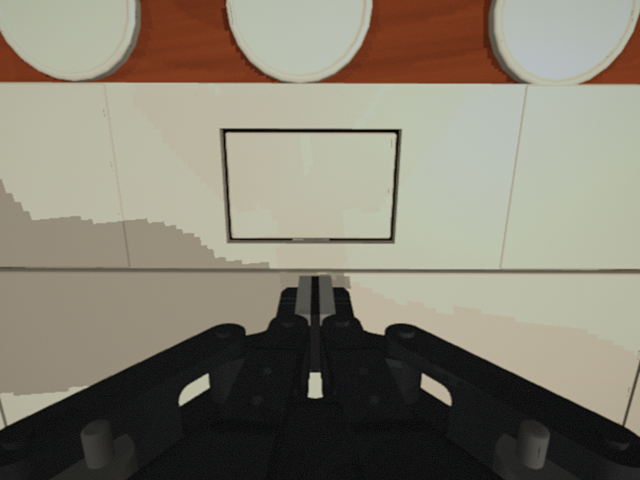

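The hatch is shut again: rigid at 84.9, which also confirms the 22 mm tip length. Next I'll go back above the plate and look at its state.

send_rows --plan '[[[0, 0, -0.01], [0, 0, 0], -1], [[0, -0.01, -0.025], [0, 0, 0], -1], [[0, -0.03, -0.033], [0, 0, 0], -1], [[0, -0.05, -0.033], [0, 0, 0], -1], [[0, -0.051, -0.033], [0, 0, 0], -1]]'

```text
clock: 10.57
eef_pos: [507.1, 14.4, 140.5]
tcp_rot: [-3.136, 0.001, 1.458]
contact_force: [0.7, 0.3, -0.0]
opening: -0.002
```

```bash
python3 - <<'E'
from h import *
from rig import viewer
import cv2
here()
w=viewer.grab_frame('wrist')[:,:,::-1];s=viewer.grab_frame('scene')[:,:,::-1]
here()
cv2.imwrite('pics/w12.png',w);cv2.imwrite('pics/s12.png',s)
z=lambda a,f:cv2.resize(a,None,fx=f,fy=f,interpolation=cv2.INTER_NEAREST)
w7=cv2.imread('pics/w7.png');s7=cv2.imread('pics/s7.png')
A=np.hstack([z(s7[200:245,340:420],5),z(s[200:245,340:420],5)])
B=np.hstack([z(w7[225:345,215:415],2),z(w[225:345,215:415],2)])
cv2.imwrite('pics/cmp5.png',np.vstack([A,B]))
cv2.imwrite('pics/w12c.png',np.vstack([w7[190:480],w[190:480]]))
E
```

```text
t 10.57 box xy [-72.3  -1.3] tip z 118.5 F [ 0.7  0.3 -0. ] rot [-3.136e+00  1.000e-03  1.458e+00]
t 10.67 box xy [-69.2  -1. ] tip z 118.6 F [-0.1 -0.2 -0.2] rot [-3.139e+00  1.000e-03  1.458e+00]
```

View pics/cmp5.png

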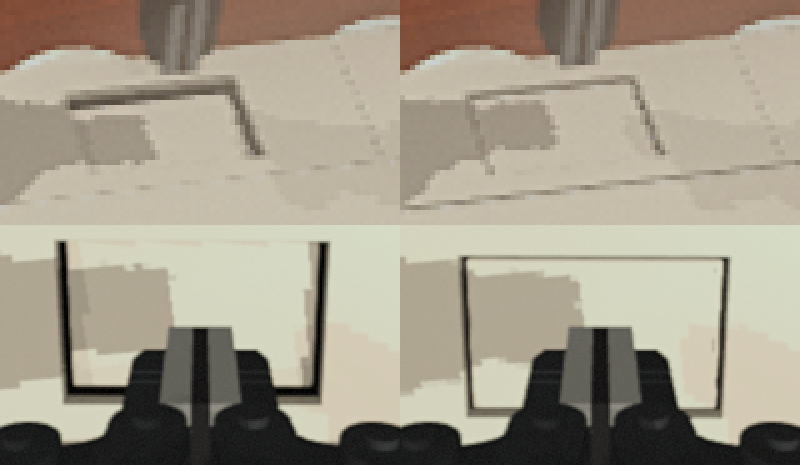

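View pics/w12c.png

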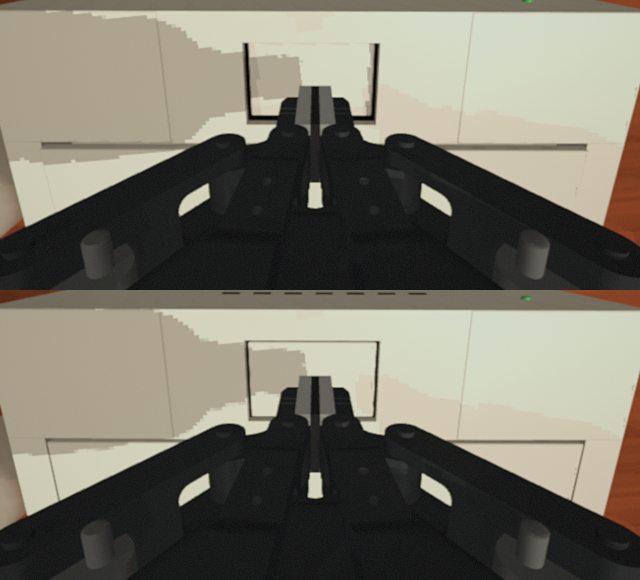

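The plate has come back up to rest and the hatch is shut, so the jam is cleared. Before pressing again I'll check the earlier frames for when the hatch started to rise.

```bash
python3 - <<'E'
import cv2,numpy as np
z=lambda a,f:cv2.resize(a,None,fx=f,fy=f,interpolation=cv2.INTER_NEAREST)
s0=cv2.imread('pics/scene0.png');s2=cv2.imread('pics/scene2.png');s3=cv2.imread('pics/scene3.png')[::2,::2]
s7=cv2.imread('pics/s7.png');s12=cv2.imread('pics/s12.png')
full3=np.zeros_like(s0);full3[180:340,260:500]=s3
L=[cv2.resize(a[205:285,400:490],None,fx=3,fy=3,interpolation=cv2.INTER_NEAREST) for a in (s0,s2,full3,s7,s12)]
L.append(L[0]*0)
cv2.imwrite('pics/cmp6.png',np.vstack([np.hstack(L[:3]),np.hstack(L[3:])])[:, :800])
E
```

```text
(no output)
```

View pics/cmp6.png

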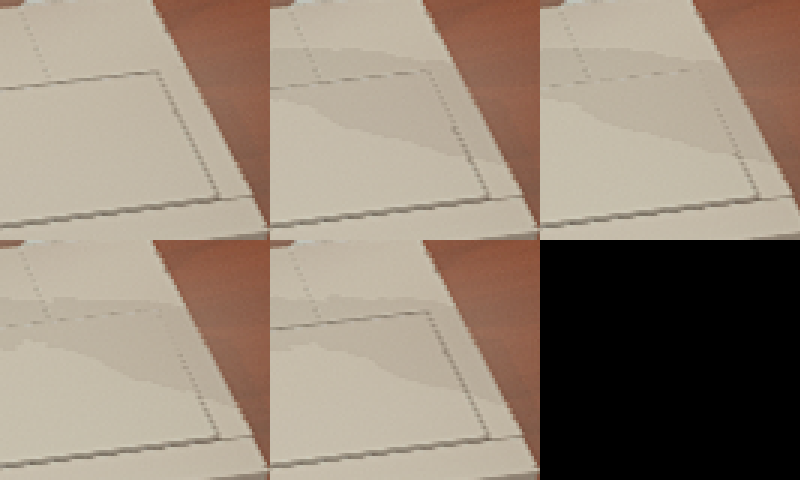

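At 78.7 (second tile) the hatch had just begun to rise, and at the stop (third tile) it stuck about 3.5 mm up. I'll press again in one brisk, central stroke and hold.

```bash
python3 -c "
from h import *
go(-66,-2,90)"
```

```text
t 10.67 tcp [510.1  14.2 140.6] F [-0.1 -0.2 -0.2] open 0.0 d [-0.0009  0.0033  0.0286] w [-0.003  0.001  0.001]
```

send_rows --plan '[[[-0.001, 0.003, 0.01], [-0.003, 0.001, 0], -1], [[-0.001, 0.003, 0.02], [-0.003, 0.001, 0], -1], [[-0.001, 0.003, 0.027], [-0.003, 0.001, 0], -1], [[-0.001, 0.003, 0.0275], [-0.003, 0.001, 0], -1], [[-0.001, 0.003, 0.0275], [-0.003, 0.001, 0], -1]]'

```text
clock: 11.08
eef_pos: [512.4, 12.8, 111.8]
tcp_rot: [-3.14, -0.0, 1.458]
contact_force: [0.1, -0.3, -0.2]
opening: 0.0
```

```bash
python3 -c "
from h import *
go(-66,-2,77.5)"
```

```text
t 11.08 tcp [512.4  12.8 111.8] F [ 0.1 -0.3 -0.2] open 0.0 d [0.0002 0.0008 0.0123] w [-0.002 -0.     0.001]
```

send_rows --plan '[[[0, 0, 0.0115], [0, 0, 0], -1], [[0, 0, 0.0125], [0, 0, 0], -1], [[0, 0, 0.0125], [0, 0, 0], -1], [[0, 0, 0.0125], [0, 0, 0], -1], [[0, 0, 0.0125], [0, 0, 0], -1]]'

```text
clock: 11.5
eef_pos: [513.6, 12.8, 99.9]
tcp_rot: [3.141, -0.0, 1.458]
contact_force: [2.4, -0.1, 4.2]
opening: -0.002
```

```bash
cat > look.py <<'E'
from h import *
from rig import viewer
import cv2,sys
here()
s=viewer.grab_frame('scene')[:,:,::-1];w=viewer.grab_frame('wrist')[:,:,::-1]
here()
n=sys.argv[1]
cv2.imwrite(f'pics/s{n}.png',s);cv2.imwrite(f'pics/w{n}.png',w)
cv2.imwrite(f'pics/v{n}.png',np.vstack([cv2.resize(s[130:330,250:500],(500,400)),cv2.resize(w[190:480],(441,200))[:,:441].copy() if 0 else np.pad(cv2.resize(w[190:480],(441,200)),((0,0),(0,59),(0,0)))]))
E
python3 look.py 13
```

```text
t 11.5 box xy [-65.6  -2.1] tip z 77.9 F [ 2.4 -0.1  4.2] rot [ 3.141 -0.     1.458]
t 11.6 box xy [-65.6  -2. ] tip z 77.9 F [ 2.6 -0.1  3.6] rot [ 3.141 -0.     1.458]
```

View pics/v13.png

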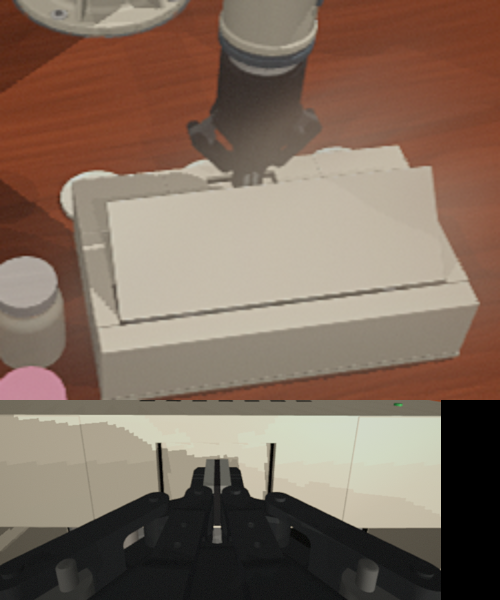

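The hatch is springing up. I'll lift straight up, pull a little towards the front, and wait for it to settle.

send_rows --plan '[[[0, 0, -0.005], [0, 0, 0], -1], [[0, -0.005, -0.015], [0, 0, 0], -1], [[0, -0.015, -0.025], [0, 0, 0], -1], [[0, -0.025, -0.04], [0, 0, 0], -1], [[0, -0.025, -0.05], [0, 0, 0], -1]]'

```text
clock: 12.02
eef_pos: [485.9, 15.7, 150.7]
tcp_rot: [-3.139, -0.0, 1.458]
contact_force: [0.6, -0.4, -0.6]
opening: -0.003
```

send_rows --plan '[[[0, 0, -0.005], [0, 0, 0], -1], [[0, 0, -0.015], [0, 0, 0], -1], [[0, 0, -0.02], [0, 0, 0], -1], [[0, 0, -0.02], [0, 0, 0], -1], [[0, 0, -0.02], [0, 0, 0], -1]]'

```text
clock: 12.43
eef_pos: [486.3, 15.7, 170.8]
tcp_rot: [-3.139, -0.0, 1.458]
contact_force: [-0.2, 0.6, -1.1]
opening: 0.001
```

send_rows --plan '[[[0, 0, 0], [0, 0, 0], -1], [[0, 0, 0], [0, 0, 0], -1], [[0, 0, 0], [0, 0, 0], -1], [[0, 0, 0], [0, 0, 0], -1], [[0, 0, 0], [0, 0, 0], -1]]'

```text
clock: 12.85
eef_pos: [486.2, 15.7, 170.5]
tcp_rot: [-3.139, -0.0, 1.458]
contact_force: [-0.5, -0.4, 0.3]
opening: 0.0
```

```bash
python3 look.py 14
```

```text
t 12.85 box xy [-93.2  -2.3] tip z 148.5 F [-0.5 -0.4  0.3] rot [-3.139 -0.     1.458]
t 12.95 box xy [-93.1  -2.3] tip z 148.6 F [-0.3  0.3  0.7] rot [-3.139 -0.     1.458]
```

View pics/v14.png

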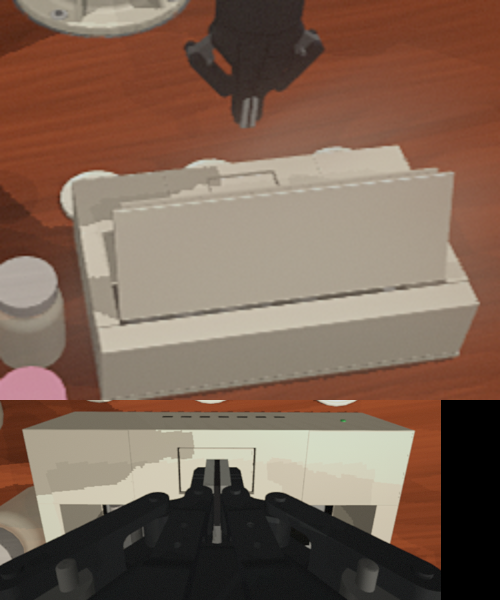

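The hatch is up near 1.2 rad and the plate is back at rest. Next I'll push the underside of its free edge to the rear with the closed fingertips, tip height about 160.

send_rows --plan '[[[0, 0.02, -0.01], [0, 0, 0], -1], [[0, 0.04, -0.012], [0, 0, 0], -1], [[0, 0.06, -0.012], [0, 0, 0], -1], [[0, 0.075, -0.012], [0, 0, 0], -1], [[0, 0.085, -0.012], [0, 0, 0], -1]]'

```text
clock: 13.37
eef_pos: [572.3, 6.0, 182.5]
tcp_rot: [-3.14, -0.0, 1.458]
contact_force: [-0.4, -0.6, -1.2]
opening: -0.003
```

send_rows --plan '[[[0, 0.008, 0], [0, 0, 0], -1], [[0, 0.016, 0], [0, 0, 0], -1], [[0, 0.024, 0], [0, 0, 0], -1], [[0, 0.032, 0], [0, 0, 0], -1], [[0, 0.035, 0], [0, 0, 0], -1]]'

```text
clock: 13.78
eef_pos: [608.0, 1.9, 182.5]
tcp_rot: [-3.14, -0.0, 1.458]
contact_force: [-0.5, 0.1, 1.0]
opening: -0.0
```

```bash
python3 look.py 15
```

```text
t 13.78 box xy [29.4 -2.1] tip z 160.5 F [-0.5  0.1  1. ] rot [-3.14  -0.     1.458]
t 13.88 box xy [28.9 -2.2] tip z 160.4 F [-0.7 -0.2  0.4] rot [-3.14  -0.     1.458]
```

View pics/v15.png

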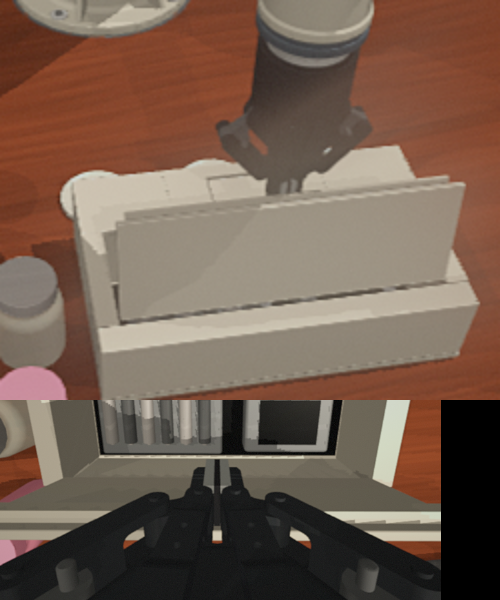

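Contact is made and the hatch is moving back. I'll keep going in small steps.

send_rows --plan '[[[0, 0.005, 0], [0, 0, 0], -1], [[0, 0.01, 0], [0, 0, 0], -1], [[0, 0.015, 0], [0, 0, 0], -1], [[0, 0.02, 0], [0, 0, 0], -1], [[0, 0.022, 0], [0, 0, 0], -1]]'

```text
clock: 14.3
eef_pos: [630.2, -0.6, 182.4]
tcp_rot: [-3.141, -0.0, 1.458]
contact_force: [-1.3, 0.2, 0.2]
opening: 0.0
```

```bash
python3 look.py 16
```

```text
t 14.3 box xy [51.8 -2.1] tip z 160.4 F [-1.3  0.2  0.2] rot [-3.141 -0.     1.458]
t 14.4 box xy [51.5 -2.1] tip z 160.3 F [-0.7 -0.1  0.3] rot [-3.141 -0.     1.458]
```

View pics/v16.png

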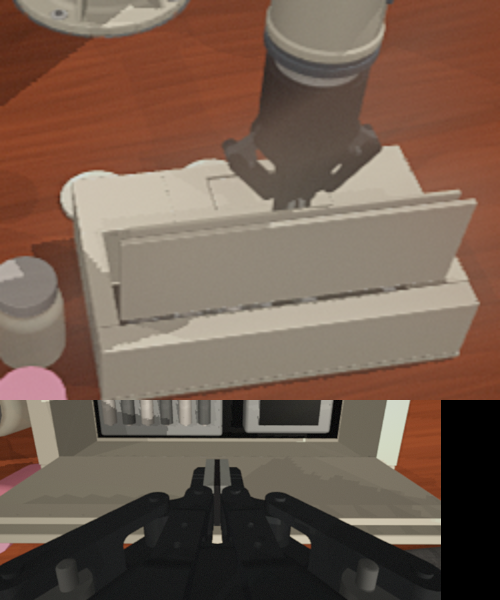

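send_rows --plan '[[[0, 0.003, 0], [0, 0, 0], -1], [[0, 0.006, 0], [0, 0, 0], -1], [[0, 0.009, 0], [0, 0, 0], -1], [[0, 0.01, 0], [0, 0, 0], -1], [[0, 0.01, 0], [0, 0, 0], -1]]'

```text
clock: 14.82
eef_pos: [640.2, -1.7, 182.3]
tcp_rot: [-3.141, -0.0, 1.458]
contact_force: [0.1, 0.0, -0.3]
opening: 0.002
```

send_rows --plan '[[[0, 0.001, 0], [0, 0, 0], -1], [[0, 0.002, 0], [0, 0, 0], -1], [[0, 0.003, 0], [0, 0, 0], -1], [[0, 0.003, 0], [0, 0, 0], -1], [[0, 0.003, 0], [0, 0, 0], -1]]'

```text
clock: 15.23
eef_pos: [643.3, -2.1, 182.3]
tcp_rot: [-3.141, -0.0, 1.458]
contact_force: [0.2, 0.1, 1.0]
opening: -0.001
```

```bash
python3 look.py 17
```

```text
t 15.23 box xy [64.9 -2.1] tip z 160.3 F [0.2 0.1 1. ] rot [-3.141 -0.     1.458]
t 15.33 box xy [64.9 -2.1] tip z 160.3 F [-0.5  0.6 -0.6] rot [-3.141 -0.     1.458]
```

View pics/v17.png

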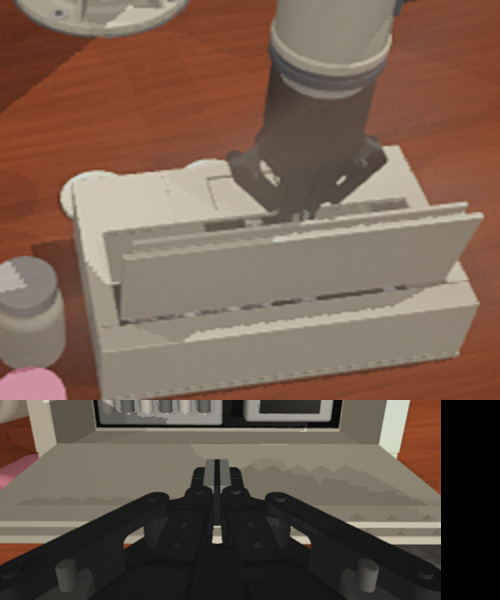

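It's past upright but there's no stop force yet. I'll keep going in 1 mm rows.

send_rows --plan '[[[0, 0.001, 0], [0, 0, 0], -1], [[0, 0.002, 0], [0, 0, 0], -1], [[0, 0.003, 0], [0, 0, 0], -1], [[0, 0.004, 0], [0, 0, 0], -1], [[0, 0.004, 0], [0, 0, 0], -1]]'

```text
clock: 15.75
eef_pos: [644.0, -2.2, 182.1]
tcp_rot: [-3.134, -0.0, 1.458]
contact_force: [-15.0, 1.9, 9.5]
opening: -0.001
```

send_rows --plan '[[[0, 0.001, 0], [0, 0, 0], -1], [[0, 0.002, 0], [0, 0, 0], -1], [[0, 0.003, 0], [0, 0, 0], -1], [[0, 0.003, 0], [0, 0, 0], -1], [[0, 0.003, 0], [0, 0, 0], -1]]'

```text
clock: 16.17
eef_pos: [644.0, -2.2, 181.8]
tcp_rot: [-3.127, 0.0, 1.458]
contact_force: [-14.9, 2.3, 11.1]
opening: -0.001
```

```bash
python3 look.py 18
```

```text
t 16.17 box xy [65.7 -2.1] tip z 159.8 F [-14.9   2.3  11.1] rot [-3.127  0.     1.458]
t 16.27 box xy [65.7 -2.1] tip z 159.8 F [-14.7   1.4   9.4] rot [-3.127  0.     1.458]
```

View pics/v18.png

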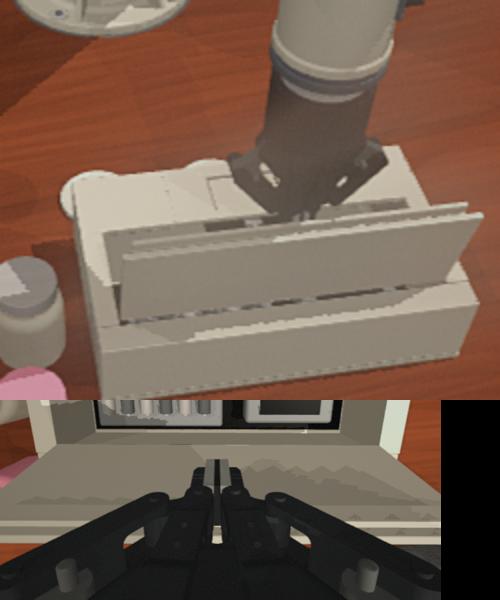

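It's firm against the stop at box x 65.7, with 15 N and no further movement. I'll back off forwards, then up.

send_rows --plan '[[[0, -0.01, 0], [0, 0, 0], -1], [[0, -0.03, 0], [0, 0, 0], -1], [[0, -0.06, 0], [0, 0, 0], -1], [[0, -0.09, -0.01], [0, 0, 0], -1], [[0, -0.12, -0.03], [0, 0, 0], -1]]'

```text
clock: 16.68
eef_pos: [522.9, 11.3, 211.7]
tcp_rot: [-3.124, 0.001, 1.458]
contact_force: [-0.2, 0.3, 1.0]
opening: -0.0
```

send_rows --plan '[[[0, -0.03, -0.02], [0, 0, 0], -1], [[0, -0.06, -0.05], [0, 0, 0], -1], [[0, -0.08, -0.08], [0, 0, 0], -1], [[0, -0.1, -0.1], [0, 0, 0], -1], [[0, -0.1, -0.1], [0, 0, 0], -1]]'

```text
clock: 17.1
eef_pos: [424.8, 22.8, 317.8]
tcp_rot: [-3.13, -0.0, 1.458]
contact_force: [1.1, -0.9, 0.4]
opening: -0.001
```

```bash
python3 - <<'E'
from h import *
from rig import viewer
import cv2
here()
s=viewer.grab_frame('scene')[:,:,::-1];t=viewer.grab_frame('top')[:,:,::-1]
cv2.imwrite('pics/s19.png',s);cv2.imwrite('pics/t19.png',t)
S=viewer.camera_params('scene')
# predicted rear top edge of the hatch (outer face) for angles
for th in(1.2,1.4,1.57,1.65,1.70,1.75):
    print(th,[proj(S,np.r_[C+rb@[75-105*np.cos(th),y],85+105*np.sin(th)]) for y in(149,-149)])
E
```

```text
t 17.1 box xy [-155.    -2.2] tip z 295.8 F [ 1.1 -0.9  0.4] rot [-3.13  -0.     1.458]
1.2 [array([477.4, 217. ]), array([306.3, 236.6])]
1.4 [array([482.9, 222.9]), array([308.2, 243.2])]
1.57 [array([487.4, 229.7]), array([309.9, 250.7])]
1.65 [array([489.4, 233.5]), array([310.7, 254.7])]
1.7 [array([490.6, 236. ]), array([311.3, 257.4])]
1.75 [array([491.8, 238.6]), array([311.8, 260.2])]
```

View pics/s19.png

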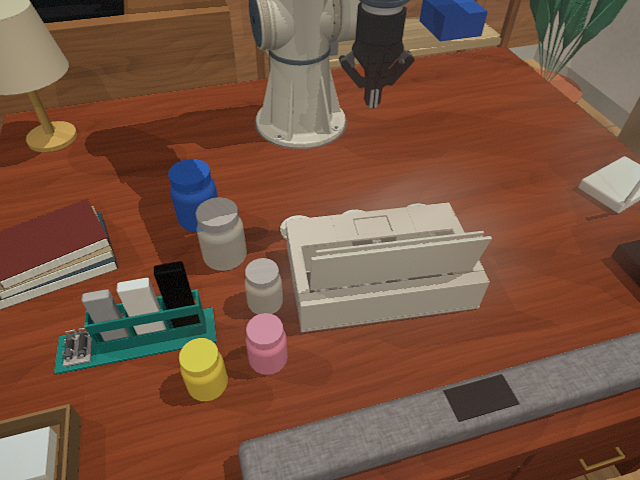

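View pics/t19.png

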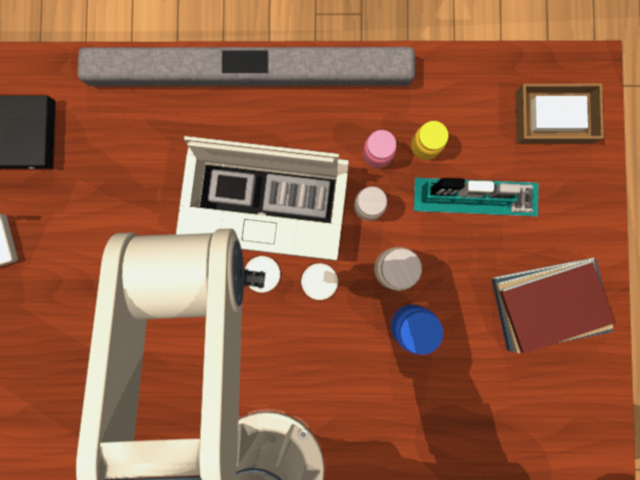

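The hatch's rear edge is at (491,238) and (312,259). The predictions for 1.75 rad are (492,239) and (312,260), so it stands at its stop. The jar, coasters and rack are unmoved and the arm is clear, so I'll hand in.

```bash
python3 -c "
from rig import job
print(job.sign_off())"
```

```text
the job is handed in; nothing more can be done
None
```

The hatch is open, standing back on its stop at about 1.75 rad. The job was handed in at about 17 s of the 42 s allowed.

- **Finding the plate:** I saw the press plate in two views, about 2 mm to the right of the panel's middle. Touch confirmed it, with its stop felt at 77.4 mm against 77.5 mm expected.
- **First press failed:** It was slow and reached 16 N. The hatch rose only about 3.5 mm and stuck, with the plate jammed in. I pushed the hatch lightly shut, with 12.8 N at the end, and the plate came back up.
- **Second press worked:** One brisk stroke to about the stop made the hatch spring up. I then pushed it past upright to a firm stop at 15 N.

**Last checks:**
- In the scene picture the hatch's free edge is within about 1 pixel of the prediction for 1.75 rad.
- The plate looks back at rest, and the arm is clear and touching nothing.
- The jar, rack and remotes look unmoved. In the last pictures the left coaster is behind the arm from above, and only part of each coaster shows past the box in the scene view; I never went near them.

**Disagreements:**
- Force readings on the first press were about 1–1.5 N, below the stated spring force.
- One image estimate put the fingertips about 5 mm shorter than stated, but touching the hatch and the plate's stop agreed with the stated 22 mm.

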